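Feel along the bead of a cabinet-door panel

TASK

Check the dark raised bead on the door panel by touch: run your fingertips lightly along the top of its whole length, starting at the end by the green dot and going round the knob to the other end, then come away. The panel sits on soft springs and its varnish is fresh, so let it sink only a few millimetres and touch nothing of it but the bead, neither face nor knob. Leave the tools and other things on the bench alone.

Things in the scene. Friction and masses are not known exactly. Their poses are not given: they have to be found in the camera images.
- panel: varnished pale wood door panel, 15 mm thick, flat, face up, turned any way round; in its frame x -110 to 110, y -110 to 130 mm. Origin in its underside, on the axis of its brass knob (28 mm across, 26 mm above the face); z up. A dark wooden bead (raised moulding), 14 mm wide, 5 mm above the face, runs in a J round the knob; its top is at z = 20 mm, about 54 mm above the bench.
- bead_start (a point): end of the bead at the green dot, on the centre line of its top: panel frame (75, 100, 20) mm. The dot, 20 mm across, lies flat on the face just beyond it, centre at (75, 117). From here the bead runs straight to (75, 0), in a half circle of radius 75 about the panel's origin through (0, -75) to (-75, 0), then straight to bead_end.
- bead_end (a point): other end of the bead, on the centre line of its top: panel frame (-75, 40, 20) mm.
- bed (a joint): how far the panel is pressed down on the four coil springs of its cradle (m): 0 at rest, 0.014 at the stop. It begins to give at about 1 N and then yields 1 mm for each 1.2 N, staying level; it rises again when let go. The panel cannot shift sideways or be lifted off.
- bead1: piece 1 of 10 of the dark bead, counted from the green dot: first straight piece, at the green-dot end, 40 mm long, centre at panel (75, 80). Origin in the middle of its top face. The pieces meet without gaps.
- bead2: piece 2 of 10 of the dark bead, counted from the green dot: next straight piece, 30 mm, centre (75, 45). Origin in the middle of its top face. The pieces meet without gaps.
- bead3: piece 3 of 10 of the dark bead, counted from the green dot: next straight piece, 30 mm, centre (75, 15). Origin in the middle of its top face. The pieces meet without gaps.
- bead4: piece 4 of 10 of the dark bead, counted from the green dot: piece of the half circle, 47 mm long. Origin in the middle of its top face. The pieces meet without gaps.
- bead5: piece 5 of 10 of the dark bead, counted from the green dot: piece of the half circle, 47 mm long. Origin in the middle of its top face. The pieces meet without gaps.
- bead6: piece 6 of 10 of the dark bead, counted from the green dot: piece of the half circle, 47 mm long. Origin in the middle of its top face. The pieces meet without gaps.
- bead7: piece 7 of 10 of the dark bead, counted from the green dot: piece of the half circle, 47 mm long. Origin in the middle of its top face. The pieces meet without gaps.
- bead8: piece 8 of 10 of the dark bead, counted from the green dot: piece of the half circle, 47 mm long. Origin in the middle of its top face. The pieces meet without gaps.
- bead9: piece 9 of 10 of the dark bead, counted from the green dot: straight piece after the half circle, 25 mm, centre (-75, 12.5). Origin in the middle of its top face. The pieces meet without gaps.
- bead10: piece 10 of 10 of the dark bead, counted from the green dot: last piece, 15 mm, at the far end, centre (-75, 32.5). Origin in the middle of its top face. The pieces meet without gaps.
- pliers_red: red-handled pliers, 62x181x12 mm, lying on the bench beside the panel (on its +x side); a bystander, to be left alone. Origin at the centre of its underside.
- offcut2: small pine offcut, 40x90x20 mm, lying beside the panel (on its -x side); a bystander, to be left alone. Origin at the centre of its underside.
- screwdriver_b: blue-handled screwdriver, 240 mm, on the bench to the left; a bystander, to be left alone. Origin at the centre of its underside.
- masking_tape: roll of masking tape, 104 mm across, 25 mm high, on the bench to the left; a bystander, to be left alone. Origin at the centre of its underside.
- sanding_block: wooden sanding block, 112x70x36 mm, on the bench to the right; a bystander, to be left alone. Origin at the centre of its underside.

How it is judged:
On the way, in this order (a step that is already met when the one before it is completed fails the run):
1. the fingers touch piece 1 of the bead, counted from the green dot (contact force between the fingers and bead1 above 0.3 N), for 0.1 s.
2. the fingers touch piece 2 of the bead, counted from the green dot (contact force between the fingers and bead2 above 0.3 N), for 0.1 s.
3. the fingers touch piece 3 of the bead, counted from the green dot (contact force between the fingers and bead3 above 0.3 N), for 0.1 s.
4. the fingers touch piece 4 of the bead, counted from the green dot (contact force between the fingers and bead4 above 0.3 N), for 0.1 s.
5. the fingers touch piece 5 of the bead, counted from the green dot (contact force between the fingers and bead5 above 0.3 N), for 0.1 s.
6. the fingers touch piece 6 of the bead, counted from the green dot (contact force between the fingers and bead6 above 0.3 N), for 0.1 s.
7. the fingers touch piece 7 of the bead, counted from the green dot (contact force between the fingers and bead7 above 0.3 N), for 0.1 s.
8. the fingers touch piece 8 of the bead, counted from the green dot (contact force between the fingers and bead8 above 0.3 N), for 0.1 s.
9. the fingers touch piece 9 of the bead, counted from the green dot (contact force between the fingers and bead9 above 0.3 N), for 0.1 s.
10. the fingers touch piece 10 of the bead, counted from the green dot (contact force between the fingers and bead10 above 0.3 N), for 0.1 s.
At the end, for the whole second after the job is handed in: The bead has been touched along all its ten pieces in order from the green dot; the panel has risen again (less than 1.5 mm down) and the five bystanders are within 20 mm of where they began (value of joint bed below 0.0015 m and distance of each of pliers_red, offcut2, screwdriver_b, masking_tape, sanding_block from where it was at the start of the episode below 0.02 m).
It fails at once if the panel is pressed down more than 9 mm (value of joint bed above 0.009 m).
It fails at once if the robot touches the panel's face, edge or knob (more than 1 N) (contact force between any of the fingers, the arm and panel above 1 N).
It fails at once if a bystander is moved more than 20 mm (distance of any of pliers_red, offcut2, screwdriver_b, masking_tape, sanding_block from where it was at the start of the episode above 0.02 m).
It also fails if it takes over 64 s, if anything falls off the work surface, if the arm or the gripper's body presses on something with over 40 N, if the wrist force passes 120 N, or if a joint passes its speed limit or range.

ROBOT

A 6-joint arm with a two-finger parallel gripper is mounted at the origin on a cart in front of the work surface, level with it; the furniture and walls round the work are solid. World frame = base frame: x ahead of the robot, y to its left, z up, the work surface at z = 0. Lengths are in m, angles in rad, forces in N, time in s.
With the tool pointing down it reaches from about 0.3 to 0.75 m from the base axis. Payload 8.5 kg.
Tool frame: the origin (TCP) lies at the very end of the fingers, on their centre line; the grasp point (between the pads) lies 19 mm behind it; z points along the fingers, y is the line along which they close (so a half turn about z gives the same grasp; the last joint's range is limited). The gripper opens to 85 mm and grips with 20 to 120 N. Pads are 22 mm wide; open, the fingers measure 114 mm over their backs; the gripper's body (76 mm by 85 mm) begins 54 mm behind the grasp point. The pads swing forward as they close: fully open they stand 13 mm farther back than shut.
Start: joints at [0.982, 0.381, 1.297, -0, 1.464, -0.215], TCP at [0.201, 0.512, 0.231] pointing down, gripper open.
Joint ranges: [-3.11, 3.11], [-0.89, 2.33], [0.22, 2.48], [-1.42, 4.56], [0.17, 2.85], [-2.88, 2.88]. Speed limits (rad/s): [2.39, 2.39, 3.14, 3.14, 3.14, 3.14].

INTERFACE

Orientations are given as a rotation vector (axis times angle).
In Python, from bench import telemetry, viewer, hand_in, look_for gives the robot as it stands.
- The arm moves only by the tool send_rows, never from a script. Its argument "rows" is text: rows parted by semicolons, each of 5 numbers parted by spaces: the opening, from 0 (shut) to 1 (fully open), then the shift along the tool's x, y, z in mm, then the turn about the tool's z in degrees. In form: claw dx dy dz turn; .... A call has 1 to 5 rows; each row is the pose to reach, as a shift and turn from the pose commanded when the call began, along the tool's axes at that moment; what a row does not reach only later rows make up. A row lasts 1/12 s, in which the tool goes at most 41.7 mm and 7.16 degrees, less where a joint would pass 70% of its speed; a pose out of reach is approached as far as the arm can. A call with a gripper value outside its range is refused whole. The fingers move at their own pace and stop on an object; the grip force is fixed at half the most. Time passes only in rows, so rows that repeat a pose let the fingers close. It gives the time, the measured TCP pose, the force, the opening and the grip force at its end, in the units of the state.
- telemetry.get_state(): the state, without advancing time (a new reading comes with each control period).
- viewer.grab_frame(name): name is "scene" or "side" or "wrist"; returns (picture, depth): 480x640x3 uint8, red, green, blue; 480x640 float32, m along the optical axis (not along the pixel's ray), 0 where there is no reading.
- viewer.calibration(name): a dict with "intrinsics" (3x3 intrinsics, pixels), "R" (3x3) and "t" (3): a world point X has camera coordinates R X + t. Camera axes: x right, y down, z forward; pixel columns grow to the right and rows downward; lengths in m; the calibration is good to about 2 mm. A picture is of the moment at which its call begins: read the wrist's pose just before it. calibration takes no time and is no camera call; for the wrist camera it gives the pose at the moment of the call.
- hand_in(): hands the job in; it is judged then, once.
Trained networks look in the newest picture that a camera, given by its name, has taken for a name from the list of things; names that differ only in an ending like _2 or _b are one class to them, and where a whole thing is asked for, a point or a joint stands for the part that bears it (a point fixed in the world has none). Each returns a list of dicts, best first, with "p" (0 to 1); they miss things now and then, are a little off and sometimes report something else, mostly with a low value. They report only what shows in the picture. A call takes as long as a camera call.
- look_for(camera, query): "bbox" ([left, top, width, height] in pixels, round what is visible of it).
The state is a dict: "time": time; "q": joint angles; "qd": joint speeds; "joint_efforts": joint torques, N m; "eef_pos": TCP position; "tool_rot": TCP orientation; "ft_force": force on the tool from outside, world axes, zero at the start; "moment": the same for the moment, N m; "finger_gap": opening from 0.0 (shut) to 1.0 (fully open); "gripper_force": force on a finger pad.
Only numpy, scipy, OpenCV 4.12 (cv2) and the standard library are available. Lean on these libraries where they do the work, as an engineer would, in place of code of your own. Each camera call takes 0.05 s, during which the arm holds its last target. There are 200 camera calls.

## Working session

There is one attempt and no reset: what is moved stays moved. The work goes in short steps, Python scripts to look and compute and a tool call to move; the robot and the scene stay as the last step left them, time stands still between calls to the robot, and variables do not carry over. Pictures are saved under pics/ and viewed, at most 10 in all, crops included, and the job is handed in when it is done.

Besides the shell and the picture viewer there is one more tool, called after "Emit:" by a JSON object that holds its "fn" and its "kwargs", one argument or row to a line. send_rows: Moves the arm, as the interface text tells. Its arguments: {"type":"object","properties":{"rows":{"type":"string"}},"required":["rows"]}

```bash
mkdir -p pics; ls; python3 - <<'E'
from bench import telemetry, viewer
import cv2
s=telemetry.get_state();print(s)
for n in("scene","side"):
    p,d=viewer.grab_frame(n);cv2.imwrite(f"pics/{n}0.png",p[:,:,::-1]);c=viewer.calibration(n);print(n,c)
E
```

```text
pics
{'time': 0.0, 'q': array([ 9.81699538e-01,  3.81203175e-01,  1.29831369e+00,  1.77264314e-05,
        1.46361311e+00, -2.15302427e-01]), 'qd': array([ 0.0006767 , -0.00034343, -0.00189845, -0.00121473, -0.00213498,
        0.00066445]), 'joint_efforts': array([-1.27579857e-03, -4.48462558e+01, -2.31274939e+01, -2.21716386e-04,
        4.76744099e-03, -1.28065639e-05]), 'eef_pos': array([0.20065226, 0.51175335, 0.23069008]), 'tool_rot': array([-5.83630473e-01, -3.08627484e+00,  2.21085669e-03]), 'ft_force': array([0.36255253, 0.79987198, 0.46798385]), 'moment': array([-0.05009009,  0.01107182,  0.00371938]), 'gripper_force': 0.0, 'finger_gap': 0.9997956357995185}
scene {'intrinsics': array([[462.9762243 ,   0.        , 316.76393214],
       [  0.        , 462.9762243 , 236.9593054 ],
       [  0.        ,   0.        ,   1.        ]]), 'R': array([[ 0.48073398, -0.87679096, -0.01150868],
       [-0.65954866, -0.35291145, -0.66366338],
       [ 0.57783251,  0.32663607, -0.74794283]]), 't': array([-0.2519184 ,  0.39131842,  0.88339143])}
side {'intrinsics': array([[519.15051317,   0.        , 315.370189  ],
       [  0.        , 519.15051317, 238.0152534 ],
       [  0.        ,   0.        ,   1.        ]]), 'R': array([[ 0.82535216, -0.56403955, -0.02555779],
       [-0.31770564, -0.42652263, -0.84684212],
       [ 0.46675147,  0.70706283, -0.53122992]]), 't': array([-0.43411986,  0.23142421,  1.04393288])}
```

View pics/scene0.png

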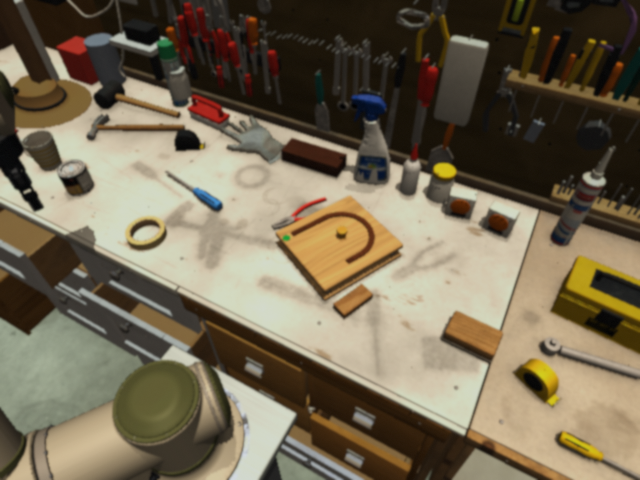

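View pics/side0.png

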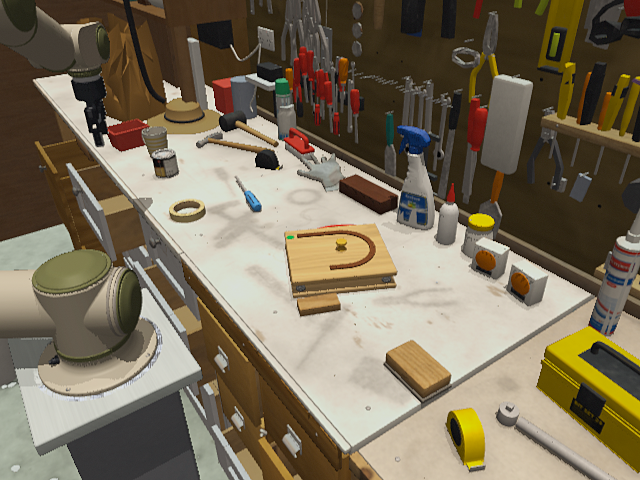

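The scene picture shows the panel with its green dot at (286,238) and knob at (342,232). In the side picture the dot is at (291,237) and the knob at (341,243). I'll fit the J model to the dark bead pixels next.

```bash
cat > h.py <<'E'
import numpy as np, cv2
from scipy.optimize import least_squares
from scipy.spatial import cKDTree
a=np.linspace(0,-np.pi,60)
J=np.vstack([np.c_[np.full(60,75),np.linspace(100,0,60)],75*np.c_[np.cos(a),np.sin(a)],np.c_[np.full(25,-75),np.linspace(0,40,25)]])/1000
def unproj(c,uv,z):
    K,R,t=c["intrinsics"],c["R"],c["t"]
    o=-R.T@t; d=np.c_[np.atleast_2d(uv),np.ones(len(np.atleast_2d(uv)))]@np.linalg.inv(K).T@R
    return (o+d*((z-o[2])/d[:,2])[:,None])[:,:2]
def T(p,X): # panel xy->world
    c,s=np.cos(p[2]),np.sin(p[2]); return X@np.array([[c,s],[-s,c]])+p[:2]
def beadmask(img,c,p,z=.054,pad=.011):
    """dark pixels near predicted bead"""
    h,w=img.shape[:2]; vv,uu=np.mgrid[:h,:w]; W=unproj(c,np.c_[uu.ravel(),vv.ravel()],z)
    cc,s=np.cos(p[2]),np.sin(p[2]); L=(W-p[:2])@np.array([[cc,-s],[s,cc]])
    near=cKDTree(J).query(L)[0]<pad+.004
    near=near.reshape(h,w); g=img.astype(float).sum(2)
    th,_=cv2.threshold(np.clip(g[near]/3,0,255).astype(np.uint8),0,255,cv2.THRESH_OTSU)
    m=near&(g/3<th); return m,W.reshape(h,w,2)
def fit(img,c,p,z=.054,dot=None):
    for pad in(.02,.012,.008,.006):
        m,W=beadmask(img,c,p,z,pad); P=W[m]
        def f(q):
            Q=T(q,J);dd=cKDTree(Q).query(P)[0]; d2=cKDTree(P).query(Q)[0]
            r=[dd,2*d2]
            return np.concatenate(r)
        p=least_squares(f,p,loss='soft_l1',f_scale=.005,diff_step=1e-4,x_scale=[.01,.01,.1]).x
    return p,m
E
python3 - <<'E'
from h import *
from bench import viewer
for n,dot,knob in(("scene",(286,238),(342,232)),("side",(291,237),(341,243))):
    c=viewer.calibration(n);img=cv2.imread(f"pics/{n}0.png")[:,:,::-1]
    D=unproj(c,dot,.049)[0];k=unproj(c,knob,.073)[0]
    v=D-k;th=np.arctan2(v[1],v[0])-np.arctan2(117,75)
    print(n,D,k,np.linalg.norm(v),"(.139)",th)
    p,m=fit(img,c,np.r_[k,th]);print(p,m.sum())
    print(T(p,np.array([[.075,.117],[.075,.1],[-.075,.04]])))
    o=img.copy();o[m]=[255,0,255];cv2.imwrite(f"pics/{n}m.png",cv2.resize(o[180:310,250:430,::-1],None,fx=4,fy=4))
E
```

```text
scene [0.50031157 0.07427185] [ 0.56479694 -0.04941535] 0.13948794712361756 (.139) 1.0506285442312535
[ 0.56982026 -0.04527909  1.11041693] 584
[[ 0.49832343  0.07389391]
 [ 0.51355346  0.06634102]
 [ 0.5006633  -0.09469887]]
side [0.50468008 0.07536464] [ 0.56642725 -0.0520229 ] 0.14156376173147328 (.139) 1.0213887770923447
[ 0.57066127 -0.04629824  1.10106735] 556
[[ 0.50028177  0.07353801]
 [ 0.51544052  0.06584305]
 [ 0.50104529 -0.09506928]]
```

Emit:
{"fn": "send_rows", "kwargs": {
  "rows": "0 -33 -24 -4 1; 0 -66 -48 -8 2; 0 -99 -72 -12 3; 0 -132 -96 -16 4; 0 -165 -120 -20 5"
}}

```text
time: 0.52
eef_pos: [0.311, 0.3383, 0.2513]
tool_rot: [-0.718, -3.058, 0.001]
ft_force: [0.9, 0.4, 0.3]
finger_gap: 0.3
gripper_force: 0.0
```

Emit:
{"fn": "send_rows", "kwargs": {
  "rows": "0 -33 -24 -4 0; 0 -66 -48 -8 0; 0 -99 -72 -12 0; 0 -132 -96 -16 0; 0 -165 -120 -20 0"
}}

```text
time: 0.93
eef_pos: [0.4053, 0.1572, 0.2714]
tool_rot: [-0.718, -3.058, 0.0]
ft_force: [1.5, 0.7, 0.2]
finger_gap: 0.001
gripper_force: 0.0
```

Emit:
{"fn": "send_rows", "kwargs": {
  "rows": "0 -36 -17 -4 0; 0 -72 -34 -8 0; 0 -108 -51 -10 0; 0 -144 -68 -10 0; 0 -180 -85 -10 0"
}}

```text
time: 1.35
eef_pos: [0.5292, 0.0011, 0.2812]
tool_rot: [-0.718, -3.058, -0.0]
ft_force: [0.4, 1.6, 0.0]
finger_gap: 0.001
gripper_force: 0.0
```

```bash
python3 - <<'E'
from h import *
from bench import viewer,telemetry
for i in range(4): viewer.grab_frame("side")
c=viewer.calibration("wrist");img,d=viewer.grab_frame("wrist");s=telemetry.get_state();print(s["eef_pos"],s["tool_rot"],s["ft_force"],s["time"],-c["R"].T@c["t"])
cv2.imwrite("pics/w1.png",img[:,:,::-1])
for z in(.054,):
  p,m=fit(img,c,np.array([.5702,-.0458,1.105]),z);print(z,p,m.sum())
print(T(p,np.array([[.075,.117],[.075,.1],[-.075,.04]])))
o=img.copy();o[m]=[255,0,255]
for x in T(p,J):
    q=c["intrinsics"]@(c["R"]@np.r_[x,.054]+c["t"]);cv2.circle(o,(int(q[0]/q[2]),int(q[1]/q[2])),1,(0,255,0),-1)
cv2.imwrite("pics/w1m.png",o[:,:,::-1])
# depth-based height of bead
K=c["intrinsics"];v,u=np.nonzero(m&(d>0));D=d[v,u];X=(np.c_[(u-K[0,2])/K[0,0]*D,(v-K[1,2])/K[1,1]*D,D]-c["t"])@c["R"];print("bead z",np.percentile(X[:,2],[5,50,95]))
E
```

```text
[0.52795203 0.00329104 0.2809606 ] [-7.17752990e-01 -3.05727838e+00 -2.93781711e-04] [-0.76371779  0.27635187  0.31659486] 1.6 [0.46614141 0.03147087 0.42307125]
0.054 [ 0.5693265  -0.04351143  1.22773623] 5494
[[ 0.48437191  0.06647364]
 [ 0.50038131  0.06075535]
 [ 0.50642953 -0.10068634]]
bead z [0.04836941 0.05371292 0.31788007]
```

View pics/w1m.png

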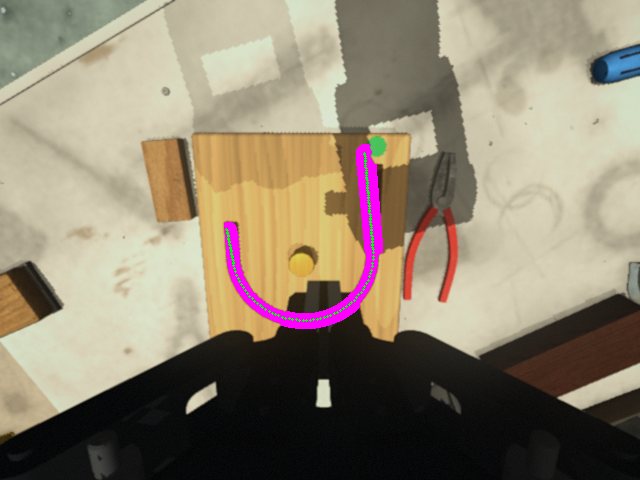

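The wrist picture shows the dot at (377,147), knob top at (302,264) and far bead end at (231,222). Shadow and the gripper corrupt the mask, so I'll use these landmarks instead.

```bash
python3 - <<'E'
from h import *
from bench import viewer
c=viewer.calibration("wrist");img=cv2.imread("pics/w1.png")[:,:,::-1]
i=img.astype(int);g=(i[...,1]>i[...,0]+40)&(i[...,1]>i[...,2]+20);g[:100]=0;g[:,:340]=0;g[200:]=0
v,u=np.nonzero(g);dot=unproj(c,(u.mean(),v.mean()),.049)[0];print("dot",u.mean(),v.mean(),len(u),dot)
kn=unproj(c,(302,264),.075)[0];print("knob",kn,np.linalg.norm(dot-kn))
v_=dot-kn;th=np.arctan2(v_[1],v_[0])-np.arctan2(117,75);print("th",th)
o=img.copy()
for p,col in((np.array([.5702,-.0458,1.105]),(0,255,0)),(np.r_[dot-(T(np.r_[0,0,1.105],np.array([[.075,.117]]))[0]),1.105],(255,0,0))):
  print(p)
  for x in T(p,J):
    q=c["intrinsics"]@(c["R"]@np.r_[x,.054]+c["t"]);cv2.circle(o,(round(q[0]/q[2]),round(q[1]/q[2])),0,col,-1)
cv2.imwrite("pics/w1c.png",cv2.resize(o[120:345,170:430,::-1],None,fx=3,fy=2.6 if 0 else 2.6))
E
```

```text
dot 376.0488599348534 145.93159609120522 307 [0.49909248 0.07510834]
knob [ 0.56939752 -0.04285541] 0.1373253302372961
th 1.107505125931544
[ 0.5702 -0.0458  1.105 ]
[ 0.5699427 -0.0444502  1.105    ]
```

View pics/w1c.png

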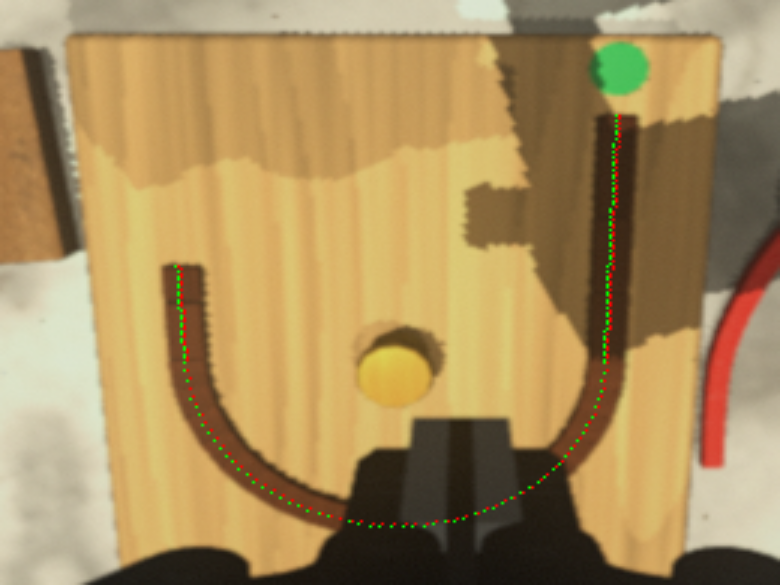

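```bash
cat > plan.py <<'E'
from h import *
from scipy.spatial.transform import Rotation as Ro
from bench import telemetry
p=np.array([.5698,-.0448,1.11])
s=telemetry.get_state();R=Ro.from_rotvec(s["tool_rot"]).as_matrix()
seg=np.r_[0,np.cumsum(np.linalg.norm(np.diff(J,axis=0),axis=1))]
S=np.r_[np.arange(.012,.375-.005,.005),.370]
W=T(p,np.c_[np.interp(S,seg,J[:,0]),np.interp(S,seg,J[:,1])])
L=(W-s["eef_pos"][:2])@R[:2,:2]*1000
print(R.round(3)[:,2],s["eef_pos"],"start shift",L[0].round(1),"z to .064:",(s["eef_pos"][2]-.064)*1000)
r=np.round(L-L[0]).astype(int)
for k in range(0,len(r)-1,5):
    b=r[k+1:k+6]-r[k];print(k//5,"s=%d"%(S[k]*1000),"; ".join(f"0 {a} {c} 0 0" for a,c in b))
np.save("W.npy",W)
E
python3 plan.py
```

```text
[-0.001  0.    -1.   ] [0.52795203 0.00329104 0.2809606 ] start shift [29.2 50.5] z to .064: 216.96060173806558
0 s=12 0 -5 0 0 0; 0 -10 0 0 0; 0 -15 0 0 0; 0 -20 0 0 0; 0 -25 0 0 0
1 s=37 0 -5 0 0 0; 0 -10 0 0 0; 0 -15 0 0 0; 0 -20 0 0 0; 0 -25 0 0 0
2 s=62 0 -5 0 0 0; 0 -10 0 0 0; 0 -15 0 0 0; 0 -20 0 0 0; 0 -25 0 0 0
3 s=87 0 -5 0 0 0; 0 -10 0 0 0; 0 -15 0 0 0; 0 -20 0 0 0; 0 -25 -1 0 0
4 s=112 0 -5 -1 0 0; 0 -10 -2 0 0; 0 -14 -4 0 0; 0 -19 -6 0 0; 0 -24 -8 0 0
5 s=137 0 -4 -2 0 0; 0 -8 -5 0 0; 0 -12 -8 0 0; 0 -16 -12 0 0; 0 -19 -15 0 0
6 s=162 0 -3 -4 0 0; 0 -6 -8 0 0; 0 -9 -12 0 0; 0 -12 -16 0 0; 0 -14 -21 0 0
7 s=187 0 -2 -5 0 0; 0 -3 -9 0 0; 0 -4 -14 0 0; 0 -5 -19 0 0; 0 -6 -24 0 0
8 s=212 0 0 -5 0 0; 0 0 -10 0 0; 0 1 -15 0 0; 0 1 -20 0 0; 0 2 -25 0 0
9 s=237 0 2 -5 0 0; 0 4 -9 0 0; 0 6 -14 0 0; 0 8 -18 0 0; 0 11 -23 0 0
10 s=262 0 3 -4 0 0; 0 6 -8 0 0; 0 9 -11 0 0; 0 13 -15 0 0; 0 17 -18 0 0
11 s=287 0 4 -3 0 0; 0 8 -5 0 0; 0 12 -8 0 0; 0 17 -10 0 0; 0 22 -11 0 0
12 s=312 0 5 -2 0 0; 0 9 -3 0 0; 0 14 -3 0 0; 0 19 -4 0 0; 0 24 -4 0 0
13 s=337 0 5 0 0 0; 0 10 0 0 0; 0 15 0 0 0; 0 20 0 0 0; 0 25 0 0 0
14 s=362 0 5 0 0 0; 0 8 0 0 0
```

Emit:
{"fn": "send_rows", "kwargs": {
  "rows": "0 10 17 35 0; 0 20 34 70 0; 0 29 51 105 0; 0 29 51 140 0; 0 29 51 175 0"
}}

```text
time: 2.02
eef_pos: [0.5239, 0.064, 0.1056]
tool_rot: [0.712, 3.059, 0.0]
ft_force: [1.8, 0.4, -0.6]
finger_gap: -0.001
gripper_force: 0.0
```

Emit:
{"fn": "send_rows", "kwargs": {
  "rows": "0 0 0 15 0; 0 0 0 30 0; 0 0 0 36 0; 0 0 0 36 0; 0 0 0 36 0"
}}

```text
time: 2.43
eef_pos: [0.5251, 0.0621, 0.0712]
tool_rot: [0.716, 3.058, 0.0]
ft_force: [0.5, 0.1, 0.4]
finger_gap: -0.001
gripper_force: 0.0
```

```bash
python3 - <<'E'
import numpy as np,cv2
from bench import viewer,telemetry
print(np.load("W.npy")[[0,20]])
img,d=viewer.grab_frame("wrist")
for i in range(3):
    s=telemetry.get_state();print(s["eef_pos"],s["ft_force"]);viewer.grab_frame("side")
img2,_=viewer.grab_frame("side")
o=np.hstack([cv2.resize(img[60:440,130:510],(400,400)),cv2.resize(img2[150:330,240:420],(400,400),interpolation=cv2.INTER_CUBIC)])
cv2.imwrite("pics/a.png",o[:,:,::-1])
E
```

```text
[[0.52432813 0.06150761]
 [0.61342706 0.0162049 ]]
[0.52539765 0.06192463 0.07149122] [ 0.80208287  0.23129766 -0.17921952]
[0.52552317 0.06181491 0.07156334] [-0.14479772 -0.8565092   0.77563074]
[0.52551746 0.06169339 0.07147646] [-0.39876565 -0.27369119  0.41806194]
```

View pics/a.png

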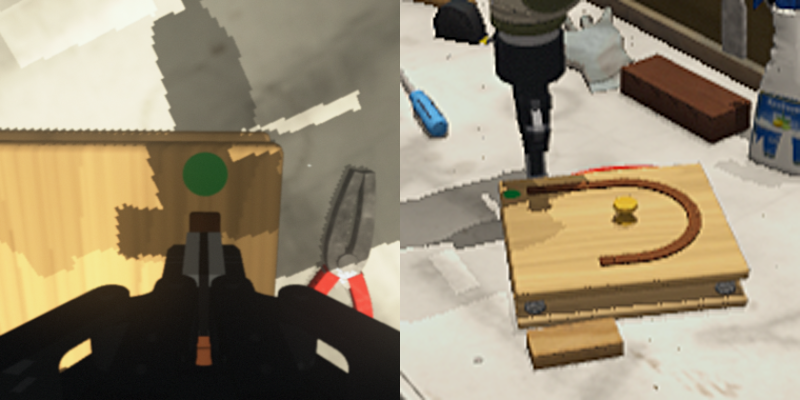

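The left half shows the closed fingertips over the bead end, just beyond the dot and laterally centred. The side view on the right agrees. I'll go down gently.

Emit:
{"fn": "send_rows", "kwargs": {
  "rows": "0 0 0 5 0; 0 0 0 10 0; 0 0 0 14 0; 0 0 0 16 0; 0 0 0 16 0"
}}

```text
time: 3.1
eef_pos: [0.5248, 0.0615, 0.0537]
tool_rot: [-0.718, -3.057, 0.0]
ft_force: [-0.8, 0.1, 1.6]
finger_gap: -0.002
gripper_force: 0.6
```

Emit:
{"fn": "send_rows", "kwargs": {
  "rows": "0 0 0 1 0; 0 0 0 2 0; 0 0 0 3 0; 0 0 0 3 0; 0 0 0 3 0"
}}

```text
time: 3.52
eef_pos: [0.525, 0.0615, 0.0515]
tool_rot: [-0.718, -3.058, 0.0]
ft_force: [-2.4, 0.6, 4.2]
finger_gap: -0.002
gripper_force: 2.0
```

Emit:
{"fn": "send_rows", "kwargs": {
  "rows": "0 -5 0 0.5 0; 0 -10 0 0.5 0; 0 -15 0 0.5 0; 0 -20 0 0.5 0; 0 -25 0 0.5 0"
}}

```text
time: 3.93
eef_pos: [0.5481, 0.0502, 0.0509]
tool_rot: [0.718, 3.058, 0.0]
ft_force: [-3.7, 2.3, 5.0]
finger_gap: 0.001
gripper_force: 2.5
```

Emit:
{"fn": "send_rows", "kwargs": {
  "rows": "0 -5 0 0 0; 0 -10 0 0 0; 0 -15 0 0 0; 0 -20 0 0 0; 0 -25 0 0 0"
}}

```text
time: 4.35
eef_pos: [0.5704, 0.039, 0.0508]
tool_rot: [-0.718, -3.058, -0.0]
ft_force: [-3.2, 1.9, 5.9]
finger_gap: -0.004
gripper_force: 2.5
```

Emit:
{"fn": "send_rows", "kwargs": {
  "rows": "0 -5 0 0 0; 0 -10 0 0 0; 0 -15 0 0 0; 0 -20 0 0 0; 0 -25 0 0 0"
}}

```text
time: 4.77
eef_pos: [0.5928, 0.0279, 0.0508]
tool_rot: [-0.718, -3.058, -0.0]
ft_force: [-3.7, 1.9, 5.5]
finger_gap: -0.004
gripper_force: 2.5
```

Emit:
{"fn": "send_rows", "kwargs": {
  "rows": "0 -5 0 0 0; 0 -10 0 0 0; 0 -15 0 0 0; 0 -20 0 0 0; 0 -25 -1 0 0"
}}

```text
time: 5.18
eef_pos: [0.6148, 0.016, 0.0509]
tool_rot: [0.718, 3.058, 0.0]
ft_force: [-2.6, 2.6, 4.7]
finger_gap: 0.004
gripper_force: 2.4
```

Emit:
{"fn": "send_rows", "kwargs": {
  "rows": "0 -5 -1 0 0; 0 -10 -2 0 0; 0 -14 -4 0 0; 0 -19 -6 0 0; 0 -24 -8 0 0"
}}

```text
time: 5.6
eef_pos: [0.6325, -0.002, 0.0509]
tool_rot: [0.718, 3.058, 0.0]
ft_force: [-2.3, 3.1, 4.9]
finger_gap: 0.001
gripper_force: 2.4
```

```bash
python3 - <<'E'
import numpy as np
from bench import telemetry,viewer
W=np.load("W.npy");s=telemetry.get_state();print(s["eef_pos"],W[25])
import cv2
img,_=viewer.grab_frame("wrist");cv2.imwrite("pics/b.png",img[60:440,130:510,::-1])
E
```

```text
[ 0.63251182 -0.00202305  0.05085723] [ 0.6309713 -0.0014415]
```

View pics/b.png

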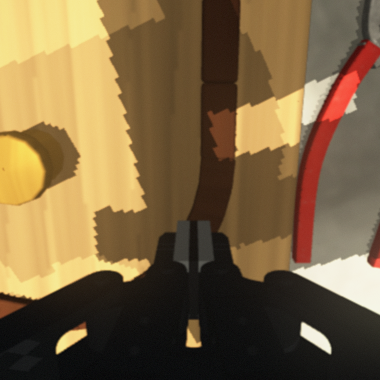

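The fingertips at (193,225) in the crop sit on the bead as it curves left, and the TCP is within 2 mm of plan. I'll carry on.

Emit:
{"fn": "send_rows", "kwargs": {
  "rows": "0 -4 -2 0 0; 0 -8 -5 0 0; 0 -12 -8 0 0; 0 -16 -12 0 0; 0 -19 -15 0 0"
}}

```text
time: 6.07
eef_pos: [0.6429, -0.0242, 0.0509]
tool_rot: [0.718, 3.058, 0.0]
ft_force: [-1.1, 2.7, 5.5]
finger_gap: 0.003
gripper_force: 2.5
```

Emit:
{"fn": "send_rows", "kwargs": {
  "rows": "0 -3 -4 0 0; 0 -6 -8 0 0; 0 -9 -12 0 0; 0 -12 -16 0 0; 0 -14 -21 0 0"
}}

```text
time: 6.48
eef_pos: [0.646, -0.0491, 0.0509]
tool_rot: [0.718, 3.058, 0.0]
ft_force: [0.0, 4.5, 5.0]
finger_gap: 0.002
gripper_force: 2.4
```

Emit:
{"fn": "send_rows", "kwargs": {
  "rows": "0 -2 -5 0 0; 0 -3 -9 0 0; 0 -4 -14 0 0; 0 -5 -19 0 0; 0 -6 -24 0 0"
}}

```text
time: 6.9
eef_pos: [0.6403, -0.0732, 0.0509]
tool_rot: [0.718, 3.058, 0.0]
ft_force: [1.1, 4.0, 4.8]
finger_gap: 0.003
gripper_force: 2.5
```

Emit:
{"fn": "send_rows", "kwargs": {
  "rows": "0 0 -5 0 0; 0 0 -10 0 0; 0 1 -15 0 0; 0 1 -20 0 0; 0 2 -25 0 0"
}}

```text
time: 7.32
eef_pos: [0.6273, -0.0948, 0.0509]
tool_rot: [0.718, 3.058, -0.0]
ft_force: [2.6, 3.6, 4.4]
finger_gap: 0.0
gripper_force: 2.5
```

Emit:
{"fn": "send_rows", "kwargs": {
  "rows": "0 2 -5 0 0; 0 4 -9 0 0; 0 6 -14 0 0; 0 8 -18 0 0; 0 11 -23 0 0"
}}

```text
time: 7.73
eef_pos: [0.6072, -0.1103, 0.0509]
tool_rot: [0.718, 3.058, -0.0]
ft_force: [3.0, 1.9, 4.6]
finger_gap: 0.0
gripper_force: 2.5
```

Emit:
{"fn": "send_rows", "kwargs": {
  "rows": "0 3 -4 0 0; 0 6 -8 0 0; 0 9 -11 0 0; 0 13 -15 0 0; 0 17 -18 0 0"
}}

```text
time: 8.15
eef_pos: [0.5837, -0.1189, 0.0509]
tool_rot: [0.718, 3.058, -0.0]
ft_force: [2.8, 0.9, 5.3]
finger_gap: 0.0
gripper_force: 2.4
```

Emit:
{"fn": "send_rows", "kwargs": {
  "rows": "0 4 -3 0 0; 0 8 -5 0 0; 0 12 -8 0 0; 0 17 -10 0 0; 0 22 -11 0 0"
}}

```text
time: 8.57
eef_pos: [0.5591, -0.1189, 0.0509]
tool_rot: [0.718, 3.058, -0.001]
ft_force: [3.6, -2.0, 4.2]
finger_gap: 0.007
gripper_force: 2.4
```

```bash
python3 - <<'E'
import numpy as np
from bench import telemetry,viewer
W=np.load("W.npy");s=telemetry.get_state();print(s["eef_pos"],s["ft_force"],W[60])
import cv2
img,_=viewer.grab_frame("wrist");cv2.imwrite("pics/c.png",img[60:440,130:510,::-1])
E
```

```text
[ 0.55908076 -0.11889318  0.05086937] [ 3.56963859 -2.03922242  4.24209197] [ 0.55887512 -0.11899108]
```

View pics/c.png

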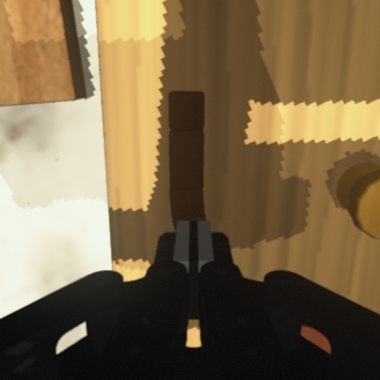

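The fingertips at (193,225) are on the bead, and its end is straight ahead at (187,92). I'll finish the last straight, hold, then lift.

Emit:
{"fn": "send_rows", "kwargs": {
  "rows": "0 5 -2 0 0; 0 9 -3 0 0; 0 14 -3 0 0; 0 19 -4 0 0; 0 24 -4 0 0"
}}

```text
time: 9.03
eef_pos: [0.5358, -0.1115, 0.0508]
tool_rot: [0.718, 3.058, -0.0]
ft_force: [3.2, -1.3, 5.5]
finger_gap: 0.004
gripper_force: 2.4
```

Emit:
{"fn": "send_rows", "kwargs": {
  "rows": "0 5 0 0 0; 0 10 0 0 0; 0 15 0 0 0; 0 20 0 0 0; 0 25 0 0 0"
}}

```text
time: 9.45
eef_pos: [0.5135, -0.1002, 0.0508]
tool_rot: [0.718, 3.058, -0.0]
ft_force: [3.0, -1.6, 4.3]
finger_gap: -0.001
gripper_force: 2.5
```

Emit:
{"fn": "send_rows", "kwargs": {
  "rows": "0 4 0 0 0; 0 8 0 0 0; 0 8 0 0 0; 0 8 0 0 0; 0 8 0 0 0"
}}

```text
time: 9.87
eef_pos: [0.5057, -0.0963, 0.0505]
tool_rot: [-0.717, -3.056, -0.001]
ft_force: [0.3, 0.5, 5.4]
finger_gap: -0.005
gripper_force: 2.7
```

Emit:
{"fn": "send_rows", "kwargs": {
  "rows": "0 0 0 -5 0; 0 0 0 -20 0; 0 0 0 -50 0; 0 0 0 -85 0; 0 0 0 -120 0"
}}

```text
time: 10.28
eef_pos: [0.5052, -0.0961, 0.1714]
tool_rot: [-0.717, -3.054, -0.002]
ft_force: [1.0, -0.8, -0.4]
finger_gap: -0.002
gripper_force: 0.0
```

```bash
python3 - <<'E'
from bench import telemetry,viewer
import cv2
img,_=viewer.grab_frame("wrist");cv2.imwrite("pics/d.png",img[:,:,::-1]);print(telemetry.get_state()["eef_pos"])
E
```

```text
[ 0.5079522  -0.09715065  0.1782789 ]
```

View pics/d.png

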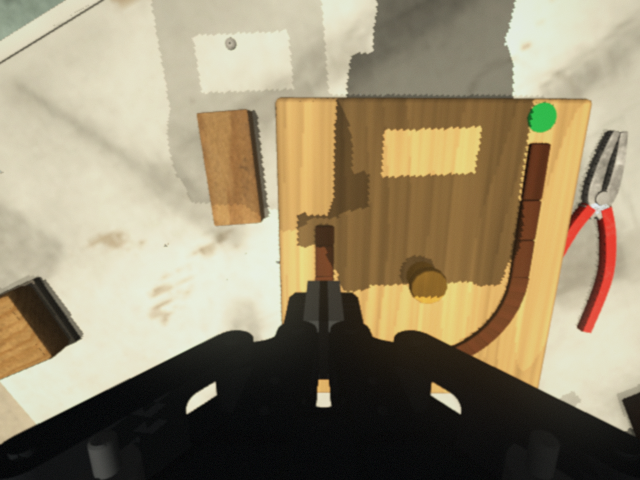

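The panel is free, the pliers and offcut haven't moved, and the fingers are well clear of the panel.

```bash
python3 -c "
from bench import hand_in;print(hand_in())"
```

```text
the job is handed in; nothing more can be done
None
```

I ran the closed fingertips along the whole bead from the green dot to the far end at about 4–6 N (roughly 3–4 mm of sink by the spring rate), lifted clear, and handed the job in at about 10 s; the hand-in gave no verdict.

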